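# Slide a power module to the test position and lower the contact head

## Task

Slide the power module along the bench from its marked position to the empty marked position in front of the test stand, without lifting or tipping it and without touching the electronic parts on its board: push on the metal heat sink. It must stand centred and square inside the white corner marks, its terminal block still on the side of the test stand. Only then press the raised contact head by its black cap all the way down, let go, and leave the other things on the bench alone.

Things in the scene. Friction and masses are not known exactly. Their poses are not given: they have to be found in the camera images.
- module: The loose power module, 0.5 to 1.0 kg: a finned bare aluminium heat sink 130 (its x) x 110 (its y) mm, 35 mm high, sides flat down to the bench, with a green board (top 39 mm up) and electronic parts on it. Origin: centre of its underside; z up. It starts on the marked position without the test stand, up to 0.6 rad askew to the test position.
- parts: The electronic parts fixed on the module's board (a coil and two black capacitors), up to 68 mm above the bench, within 35 mm of the module's centre in x and y. Same origin and axes as the module. They must not be pushed.
- terminal (a point): Top centre of the module's grey terminal block (16 x 34 mm, 16 mm high), 52 mm from the module's centre along its +x and 55 mm above the bench. It may be brushed but need not be touched.
- bay: The test position, fixed: four flat white corner marks round a 142 x 122 mm rectangle (6 mm margin round the module), flush with the bench. Origin: the rectangle's centre on the bench; the module's x goes along this x. Beyond its +x side (away from the robot) stands the test stand: base 50 x 90 x 12 mm, 87 to 137 mm out in x. Its other three sides are open.
- stand: The other marked position, four flat white corner marks round an equal rectangle and nothing else; the module starts here. Origin: its centre on the bench, x as for the test position.
- head (a joint): How far the contact head has been pressed down, m: 0 = fully up, 0.035 = fully down at its stop. About 4 N moves it; friction holds it where it is left. At the stop its pins meet the terminal block; a module in place does not hinder it.
- head_cap (a point): Top centre of the contact head's round black cap (40 mm across): 140 mm above the bench fully up, 105 mm fully down, 60 mm from the test position's origin along its +x. The 30 mm wide head rides on two rods (156 mm high, at x = 108, y = -24 and 24 mm) and reaches in to x = 40 mm; its underside is 95 mm above the bench when up (pins 89 mm).
- finished: Bystander: a finished module of the same kind, 130 x 110 x 68 mm, off to the robot's right. Origin: centre of its underside.
- driver: Bystander: a hand screwdriver lying on the bench to the robot's right, near the robot.
- screwbin: Bystander: an open yellow bin 110 x 150 x 55 mm off to the robot's left. Origin: centre of its underside.
- dish: Bystander: a small steel dish 90 mm across, 14 mm high, to the robot's left, near the robot. Origin: centre of its underside.

How it is judged:
By the outcome, as a careful person would: the job done as asked, in the order asked, and still so for the second after the job is handed in, with the robot touching nothing.
It also fails if it takes over 61 s, if anything falls off the work surface, if the arm or the gripper's body presses on something with over 40 N, if the wrist force passes 120 N, or if a joint passes its speed limit or range.

## Robot

A 6-joint arm with a two-finger parallel gripper is mounted at the origin on the work surface. World frame = base frame: x ahead of the robot, y to its left, z up, the work surface at z = 0. Lengths are in m, angles in degrees, forces in N, time in s.
With the tool pointing down it reaches from about 0.375 to 0.9 m from the base axis. Payload 3.1 kg.
Tool frame: the origin (TCP) lies where the fingers leave the gripper's body, on its centre line; the fingertips stand 70 mm ahead of it and the grasp point (between the pads) lies 51 mm ahead of it; z points along the fingers, y is the line along which they close (so a half turn about z gives the same grasp; the last joint's range is limited). The gripper opens to 87 mm and grips with 3 to 60 N. Pads are 19 mm wide; open, the fingers measure 117 mm over their backs; the gripper's body (75 mm by 190 mm) begins 51 mm behind the grasp point.
Start: joints at [65.346, 30.224, 82.088, -0, 67.689, -10.227], TCP at [0.156, 0.605, 0.292] pointing down, gripper open.
Joint ranges: [-176.69, 176.69], [-43.24, 126.21], [12.49, 139.97], [-82, 262], [0, 151.66], [-163.58, 163.58]. Speed limits (degrees/s): [159.86, 159.86, 180, 180, 180, 180].

## Interface

Orientations are given as a 3x3 rotation matrix whose columns are the frame's x, y, z axes.
In Python, from rig import readout, capture, calibration, bot, look_for gives the robot as it stands. The module is installed in compiled form; this text tells all that it offers.
- The arm moves only by the shell command python3 -m pendant 'ROWS'. ROWS is JSON, a list of rows, each a list of 7 numbers: the shift along the tool's x, y, z normalised to -1 to 1, where 1 is 200 mm, then the turn, a rotation vector about the tool's x, y, z normalised to -1 to 1, where 1 is 180 degrees, then the closure, from -1 (fully open) to 1 (shut). In form: [[dx, dy, dz, ax, ay, az, grip], ...]. A call has 1 to 8 rows; each row is the pose to reach, as a shift and turn from the pose commanded when the call began, along the tool's axes at that moment, turning the shorter way round; what a row does not reach only later rows make up. A row lasts 1/10 s, in which the tool goes at most 50 mm and 8.59 degrees, less where a joint would pass 70% of its speed; a pose out of reach is approached as far as the arm can. A call with a number of a shift or a turn outside -1 to 1 is refused whole. A call with a gripper value outside its range is refused whole. The fingers move at their own pace and stop on an object; the grip force is fixed at half the most. Time passes only in rows, so rows that repeat a pose let the fingers close. It gives the time, the measured TCP pose, the force, the opening and the grip force at its end, in the units of the state.
- readout.read_state(): the state, without advancing time (a new reading comes with each control period).
- capture(name): name is "side" or "top" or "wrist"; returns (picture, depth): 400x640x3 uint8, red, green, blue; 400x640 float32, m along the optical axis (not along the pixel's ray), 0 where there is no reading.
- calibration(name): a dict with "mtx" (3x3 intrinsics, pixels), "T" (4x4, takes a point from camera to world coordinates); the wrist camera has in their place "mount" (4x4, takes a point from camera to tool coordinates, whose origin is the TCP and whose axes are the flange's). Camera axes: x right, y down, z forward; pixel columns grow to the right and rows downward; lengths in m; the calibration is good to about 2 mm. A picture is of the moment at which its call begins: read the wrist's pose just before it. calibration takes no time and is no camera call.
- bot.hand_in(): hands the job in; it is judged then, once.
Trained networks look in the newest picture that a camera, given by its name, has taken for a name from the list of things; names that differ only in an ending like _2 or _b are one class to them, and where a whole thing is asked for, a point or a joint stands for the part that bears it (a point fixed in the world has none). Each returns a list of dicts, best first, with "conf" (0 to 1); they miss things now and then, are a little off and sometimes report something else, mostly with a low value. They report only what shows in the picture. A call takes as long as a camera call.
- look_for(thing, camera): "extent" ([left, top, right, bottom] in pixels, round what is visible of it).
The state is a dict: "time_s": time; "joint_positions": joint angles; "qvel": joint speeds; "tau": joint torques, N m; "position": TCP position; "tcp_rot": TCP orientation; "force": force on the tool from outside, world axes, zero at the start; "moment": the same for the moment, N m; "opening": opening from 0.0 (shut) to 1.0 (fully open); "grasp_force": force on a finger pad.
Only numpy, scipy, OpenCV 4.12 (cv2) and the standard library are available. Lean on these libraries where they do the work, as an engineer would, in place of code of your own. Each camera call takes 0.05 s, during which the arm holds its last target. There are 200 camera calls.

## Working session

There is one attempt and no reset: what is moved stays moved. The work goes in short steps, Python scripts to look and compute and a shell command to move; the robot and the scene stay as the last step left them, time stands still between calls to the robot, and variables do not carry over. Pictures are saved under pics/ and viewed, at most 10 in all, crops included, and the job is handed in when it is done.

```bash
mkdir -p pics; python3 - <<'E'
from rig import readout, capture, calibration, look_for
import cv2,numpy as np
np.set_printoptions(precision=4,suppress=True)
s=readout.read_state(); print(s['time_s'],s['position'],s['tcp_rot'],s['opening'])
for c in ['top','side']:
    p,d=capture(c); cv2.imwrite(f'pics/{c}0.png',p[:,:,::-1]); np.savez(f'{c}0.npz',p=p,d=d)
    k=calibration(c); print(c,k['mtx'],k['T'])
    if c=='top':
        for t in ['module','bay','stand','head_cap','terminal','finished','screwbin','dish','driver']:
            print(t,look_for(t,c)[:2])
E
```

```text
0.0 [0.1554 0.6048 0.2913] [[-0.9685  0.2491 -0.0009]
 [ 0.2491  0.9685 -0.002 ]
 [ 0.0004 -0.0021 -1.    ]] 0.9978914341745881
top [[483.8403   0.     318.7536]
 [  0.     483.8403 199.0383]
 [  0.       0.       1.    ]] [[-0.0162 -0.9929  0.1177  0.355 ]
 [-0.9998  0.0143 -0.0164  0.0074]
 [ 0.0146 -0.1179 -0.9929  1.4591]
 [ 0.      0.      0.      1.    ]]
module [{'extent': [222.3, 160.1, 268.4, 206.1], 'conf': 0.58}]
bay [{'extent': [343.0, 127.4, 384.7, 205.3], 'conf': 0.67}]
stand []
head_cap [{'extent': [357.1, 132.9, 380.4, 160.7], 'conf': 0.54}]
terminal [{'extent': [225.8, 158.3, 268.3, 205.3], 'conf': 0.58}, {'extent': [355.9, 131.6, 381.4, 161.5], 'conf': 0.28}]
finished [{'extent': [461.4, 155.5, 513.5, 213.1], 'conf': 0.56}]
screwbin [{'extent': [112.5, 156.9, 177.8, 210.1], 'conf': 0.97}]
dish [{'extent': [173.9, 238.2, 204.7, 261.3], 'conf': 0.86}]
driver [{'extent': [451.0, 222.4, 459.6, 287.3], 'conf': 0.55}]
side [[507.6828   0.     321.8288]
 [  0.     507.6828 192.9524]
 [  0.       0.       1.    ]] [[ 0.9199 -0.24    0.3102  0.0017]
 [-0.3921 -0.5462  0.7403 -1.2027]
 [-0.0082 -0.8026 -0.5965  1.0731]
 [ 0.      0.      0.      1.    ]]
```

View pics/top0.png

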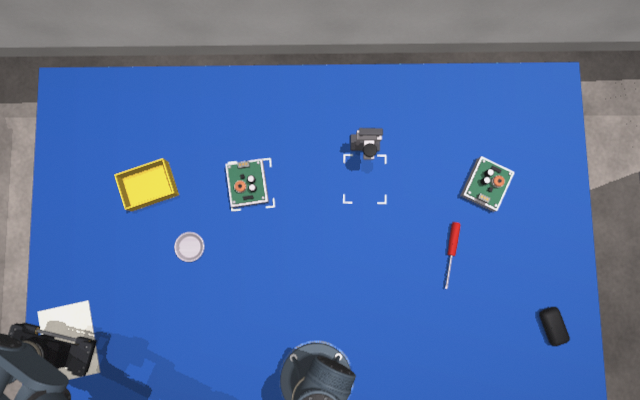

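View pics/side0.png

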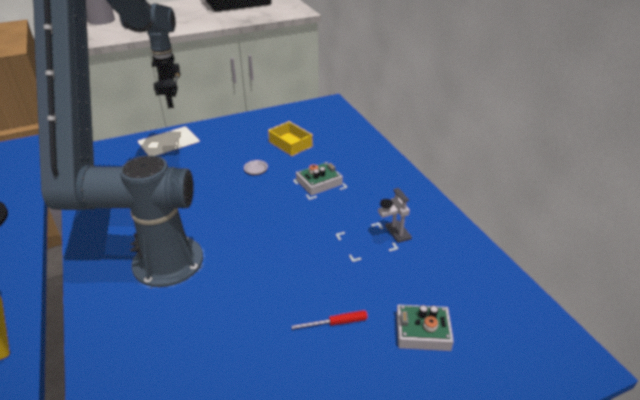

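The top view shows the module at about (247,183) in its marks, and the empty bay at about (365,180) with the stand behind it. The finished module is on the right, and the bin and dish are on the left. Next I'll measure in metres.

```bash
cat > h.py <<'E'
import numpy as np,cv2
from rig import readout,capture,calibration,look_for
np.set_printoptions(precision=4,suppress=True)
def cam(c,s=None):
    k=calibration(c)
    if c!='wrist': return k['mtx'],k['T']
    s=s or readout.read_state(); T=np.eye(4);T[:3,:3]=s['tcp_rot'];T[:3,3]=s['position']
    return k['mtx'],T@k['mount']
def unproj(px,z,K,T):
    px=np.atleast_2d(px).astype(float)
    r=(np.linalg.inv(K)@np.c_[px,np.ones(len(px))].T).T@T[:3,:3].T
    t=(z-T[2,3])/r[:,2]
    return T[:3,3]+r*t[:,None]
def proj(P,K,T):
    P=np.atleast_2d(P); q=(P-T[:3,3])@T[:3,:3]; q=q@K.T; return q[:,:2]/q[:,2:]
def blobs(p,roi,S=90,V=150,up=4):
    l,t,r,b=roi; c=cv2.resize(p[t:b,l:r],None,fx=up,fy=up,interpolation=cv2.INTER_CUBIC)
    h=cv2.cvtColor(c,cv2.COLOR_RGB2HSV); m=((h[...,1]<S)&(h[...,2]>V)).astype(np.uint8)
    n,lab,st,ce=cv2.connectedComponentsWithStats(m)
    return [(st[i,4]/up**2,(np.argwhere(lab==i)[:,::-1]+.5)/up-.5+[l,t]) for i in range(1,n) if st[i,4]>4*up*up]
E
python3 - <<'E'
from h import *
print(calibration('wrist'))
p=np.load('top0.npz')['p']; K,T=cam('top')
for name,roi in [('bay',(338,150,392,210)),('st',(218,150,282,216))]:
    for a,pt in blobs(p,roi):
        w=unproj(pt,0 ,K,T)[:,:2]; print(name,a,w.mean(0),w.min(0),w.max(0), pt.mean(0))
h=cv2.cvtColor(p,cv2.COLOR_RGB2HSV)
roi=np.zeros(p.shape[:2],np.uint8); roi[152:212,220:276]=1
m=(roi>0)&(h[...,0]>35)&(h[...,0]<95)&(h[...,1]>60)&(h[...,2]>30)
w=unproj(np.argwhere(m)[:,::-1],0.039,K,T)[:,:2].astype(np.float32); print('mod',cv2.minAreaRect(w))
for t,e,z in [('cap',(357.1,132.9,380.4,160.7),.14),('bin',(112,157,178,210),.055),('dish',(174,238,205,261),.01),('driver',(451,222,460,287),.02),('finished',(461,155,513,213),.04)]:
    print(t,unproj([[e[0],e[1]],[e[2],e[3]]],z,K,T)[:,:2])
E
```

```text
{'mtx': array([[339.9771,   0.    , 320.306 ],
       [  0.    , 339.9771, 204.1231],
       [  0.    ,   0.    ,   1.    ]]), 'mount': array([[-0.0003, -0.9691, -0.2468,  0.0681],
       [ 1.    , -0.0002, -0.0003, -0.0002],
       [ 0.0002, -0.2468,  0.9691, -0.0932],
       [ 0.    ,  0.    ,  0.    ,  1.    ]])}
bay 36.5 [ 0.6574 -0.1007] [ 0.6385 -0.12  ] [ 0.6674 -0.0918] [345.4041 156.8018]
bay 40.9375 [ 0.6552 -0.2159] [ 0.6344 -0.2262] [ 0.6652 -0.1969] [382.8471 156.996 ]
bay 8.125 [ 0.6543 -0.1836] [ 0.6498 -0.1884] [ 0.6599 -0.1782] [372.3731 157.4288]
bay 40.0 [ 0.5231 -0.0987] [ 0.5132 -0.1173] [ 0.5434 -0.0883] [345.748  200.2383]
bay 39.8125 [ 0.5199 -0.212 ] [ 0.5102 -0.2222] [ 0.5401 -0.1925] [382.9602 200.7235]
st 576.125 [0.5858 0.2001] [0.4955 0.1272] [0.6587 0.2683] [247.2111 181.2421]
st 30.75 [0.5951 0.1904] [0.5858 0.1814] [0.6051 0.1989] [250.4146 178.127 ]
st 18.4375 [0.5802 0.223 ] [0.563  0.2049] [0.591  0.2413] [239.6886 183.1114]
st 30.4375 [0.568  0.1867] [0.5588 0.1776] [0.5773 0.1958] [251.625  186.8868]
st 39.9375 [0.5143 0.1269] [0.5032 0.1172] [0.535  0.1459] [271.3985 204.1794]
mod ((0.5769321322441101, 0.19853228330612183), (0.11535757780075073, 0.0952809527516365), 7.950802803039551)
cap [[ 0.6959 -0.1246]
 [ 0.616  -0.1874]]
bin [[0.6544 0.5889]
 [0.4952 0.3932]]
dish [[0.4162 0.4159]
 [0.3468 0.3232]]
driver [[ 0.4507 -0.4108]
 [ 0.2587 -0.4281]]
finished [[ 0.65   -0.4449]
 [ 0.4732 -0.5907]]
```

```bash
cat >> h.py <<'E'
def to(x,y,z,yaw):
    """delta to pose: tool z down, tool y axis at world angle yaw (deg)"""
    s=readout.read_state(); R=s['tcp_rot']; a=np.radians(yaw)
    ty=np.array([np.cos(a),np.sin(a),0]); tz=np.array([0,0,-1.]); G=np.c_[np.cross(ty,tz),ty,tz]
    d=R.T@(np.array([x,y,z])-s['position'])/.2; rv=cv2.Rodrigues(R.T@G)[0].ravel()/np.pi
    print('t',s['time_s'],'pos',s['position'],'F',s['force'],'->',d.round(4),rv.round(4))
E
python3 -m pendant '[[-1,-0.38,0,0,0,0.2,-1],[-1,-0.38,0,0,0,0.2,-1],[-1,-0.38,0,0,0,0.2,-1],[-1,-0.38,0,0,0,0.2,-1],[-1,-0.38,0,0,0,0.2,-1],[-1,-0.38,0,0,0,0.2,-1],[-1,-0.38,0,0,0,0.2,-1]]'
python3 -c "
from h import *
to(.572,.315,.25,-1.3)"
```

```text
time_s: 1.25
position: [0.3298, 0.4822, 0.2922]
tcp_rot: [[-0.638, 0.77, -0.001], [0.77, 0.638, 0.0], [0.001, -0.001, -1.0]]
force: [-0.6, 1.1, -0.7]
opening: 0.997
grasp_force: 0.0
t 1.25 pos [0.3298 0.4822 0.2922] F [-0.5642  1.1076 -0.6536] -> [-1.4164  0.4001  0.2095] [-0.0003 -0.0002  0.2273]
```

```bash

python3 -m pendant '[[-1,0.3,0,0,0,0.18,-1],[-1,0.3,0,0,0,0.18,-1],[-1,0.3,0,0,0,0.18,-1],[-1,0.3,0,0,0,0.18,-1],[-1,0.3,0,0,0,0.18,-1],[-1,0.3,0,0,0,0.18,-1],[-1,0.3,0,0,0,0.18,-1]]'
python3 -c "
from h import *
to(.572,.315,.18,-1.3)"
```

```text
time_s: 1.95
position: [0.5021, 0.3675, 0.2919]
tcp_rot: [[-0.128, 0.992, -0.002], [0.992, 0.128, 0.0], [0.001, -0.002, -1.0]]
force: [-0.0, -0.3, 0.6]
opening: 0.997
grasp_force: 0.0
t 1.95 pos [0.5021 0.3675 0.2919] F [-0.0118 -0.3459  0.6159] -> [-0.3051  0.3142  0.559 ] [-0.0006 -0.0001  0.048 ]
```

```bash

python3 -m pendant '[[-0.305,0.314,0.2,-0.0006,0,0.048,-1],[-0.305,0.314,0.4,-0.0006,0,0.048,-1],[-0.305,0.314,0.559,-0.0006,0,0.048,-1],[-0.305,0.314,0.559,-0.0006,0,0.048,-1],[-0.305,0.314,0.559,-0.0006,0,0.048,-1]]'
python3 - <<'E'
from h import *
to(.572,.315,.083,-1.3)
s=readout.read_state();p,d=capture('wrist');cv2.imwrite('pics/w1.png',p[:,:,::-1]);K,T=cam('wrist',s)
h=cv2.cvtColor(p,cv2.COLOR_RGB2HSV)
m=(h[...,0]>35)&(h[...,0]<90)&(h[...,1]>60)&(h[...,2]>30)
n,lab,st,ce=cv2.connectedComponentsWithStats(m.astype(np.uint8)); i=1+st[1:,4].argmax(); print(st[i])
print(cv2.minAreaRect(unproj(np.argwhere(lab==i)[:,::-1],.039,K,T)[:,:2].astype(np.float32)))
E
```

```text
time_s: 2.45
position: [0.5718, 0.3147, 0.1795]
tcp_rot: [[0.023, 1.0, -0.002], [1.0, -0.023, -0.001], [-0.001, -0.002, -1.0]]
force: [0.6, 0.5, 0.3]
opening: 0.999
grasp_force: 0.0
t 2.45 pos [0.5718 0.3147 0.1795] F [0.5888 0.5457 0.2643] -> [0.0018 0.0023 0.4827] [-0.0007  0.0002 -0.0002]
[ 246  291  155   43 3610]
((0.5704746246337891, 0.23516853153705597), (0.11783000081777573, 0.027303099632263184), 6.173248767852783)
```

View pics/w1.png

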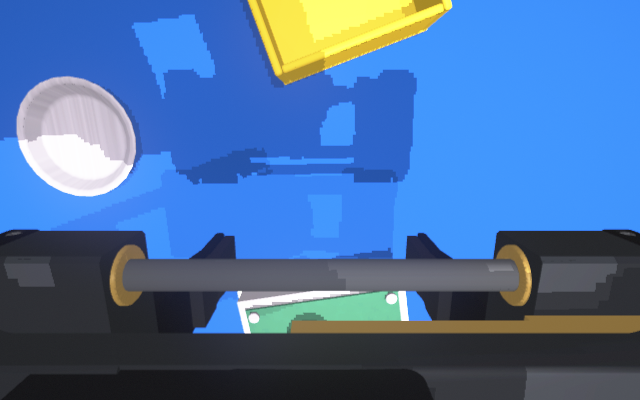

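The wrist view between the fingers shows the module's edge at about row 300 and the bin and dish clear behind. I'll lower the fingers and start pushing.

```bash

python3 -m pendant '[[0,0,0.2,0,0,0,-1],[0,0,0.4,0,0,0,-1],[0,0,0.483,0,0,0,-1],[0,0,0.483,0,0,0,-1]]' | grep -E 'pos|force'
python3 -m pendant '[[-0.1,0.002,0,0,0,0,-1],[-0.16,0.004,0,0,0,0,-1],[-0.2,0.005,0,0,0,0,-1],[-0.24,0.006,0,0,0,0,-1],[-0.28,0.007,0,0,0,0,-1],[-0.32,0.008,0,0,0,0,-1],[-0.37,0.009,0,0,0,0,-1],[-0.42,0.01,0,0,0,0,-1]]'| grep -E 'pos|force'
python3 -m pendant '[[-0.06,0.001,0,0,0,0,-1],[-0.12,0.003,0,0,0,0,-1],[-0.18,0.004,0,0,0,0,-1],[-0.24,0.006,0,0,0,0,-1],[-0.3,0.007,0,0,0,0,-1],[-0.35,0.008,0,0,0,0,-1],[-0.39,0.009,0,0,0,0,-1],[-0.42,0.01,0,0,0,0,-1]]'| grep -E 'pos|force'
python3 - <<'E'
from h import *
p,d=capture('top');cv2.imwrite('pics/top1.png',cv2.resize(p[100:260,150:450,::-1],None,fx=2.6,fy=2.6))
to(.572,-.075,.083,-1.3)
E
```

```text
position: [0.573, 0.3142, 0.0839]
force: [0.1, -0.1, -0.9]
grasp_force: 0.0
position: [0.5758, 0.2304, 0.0857]
force: [-0.2, 7.5, 4.4]
grasp_force: 3.7
position: [0.5748, 0.1461, 0.0855]
force: [0.0, 7.4, 6.9]
grasp_force: 4.2
t 4.55 pos [0.5748 0.1452 0.0854] F [0.3424 5.3938 4.5794] -> [-1.1008  0.017   0.0094] [ 0.0015 -0.0008 -0.0018]
```

View pics/top1.png

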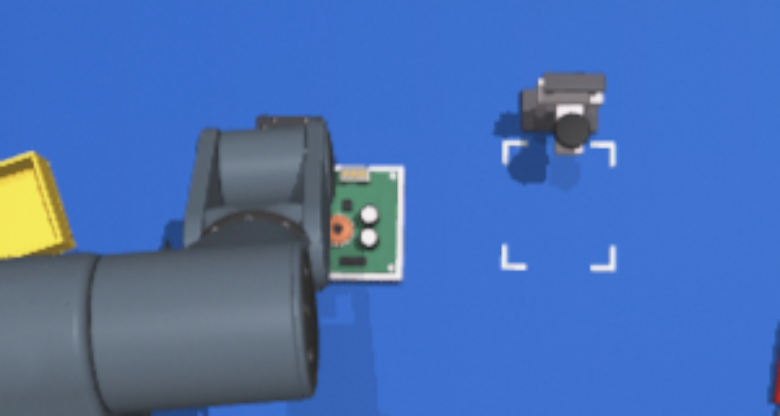

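The module is now square against both fingers (crop x 330–403), about 10 mm nearer the robot than the bay's line. I'll keep pushing.

```bash

python3 -m pendant '[[-0.05,0.001,0,0,0,0,-1],[-0.11,0.003,0,0,0,0,-1],[-0.18,0.004,0,0,0,0,-1],[-0.25,0.006,0,0,0,0,-1],[-0.32,0.007,0,0,0,0,-1],[-0.39,0.009,0,0,0,0,-1],[-0.46,0.011,0,0,0,0,-1],[-0.53,0.012,0,0,0,0,-1]]'| grep -E 'pos|force'
python3 -m pendant '[[-0.07,0.001,0,0,0,0,-1],[-0.14,0.003,0,0,0,0,-1],[-0.21,0.004,0,0,0,0,-1],[-0.28,0.006,0,0,0,0,-1],[-0.34,0.007,0,0,0,0,-1],[-0.39,0.009,0,0,0,0,-1],[-0.43,0.01,0,0,0,0,-1],[-0.46,0.011,0,0,0,0,-1]]'| grep -E 'pos|force'
python3 - <<'E'
from h import *
to(.572,-.075,.083,-1.3)
p,d=capture('top');cv2.imwrite('pics/top2.png',cv2.resize(p[100:260,250:450,::-1],None,fx=4,fy=3.75))
K,T=cam('top');np.savez('top2.npz',p=p)
h=cv2.cvtColor(p,cv2.COLOR_RGB2HSV);m=(h[...,0]>35)&(h[...,0]<90)&(h[...,1]>60)&(h[...,2]>30);m[:,:300]=0;m[:,420:]=0
print(cv2.minAreaRect(unproj(np.argwhere(m)[:,::-1],.039,K,T)[:,:2].astype(np.float32)))
E
```

```text
position: [0.5738, 0.0402, 0.0853]
force: [-0.3, 9.1, 7.7]
grasp_force: 4.6
position: [0.5728, -0.0515, 0.0851]
force: [0.9, 10.2, 7.2]
grasp_force: 4.9
t 6.15 pos [ 0.5728 -0.0515  0.0851] F [ 0.9476 10.2285  7.2178] -> [-0.1176 -0.0005  0.0103] [ 0.0003 -0.0012 -0.0019]
((0.5697737336158752, -0.14542576670646667), (0.035672627389431, 0.102129265666008), 88.38397979736328)
```

View pics/top2.png

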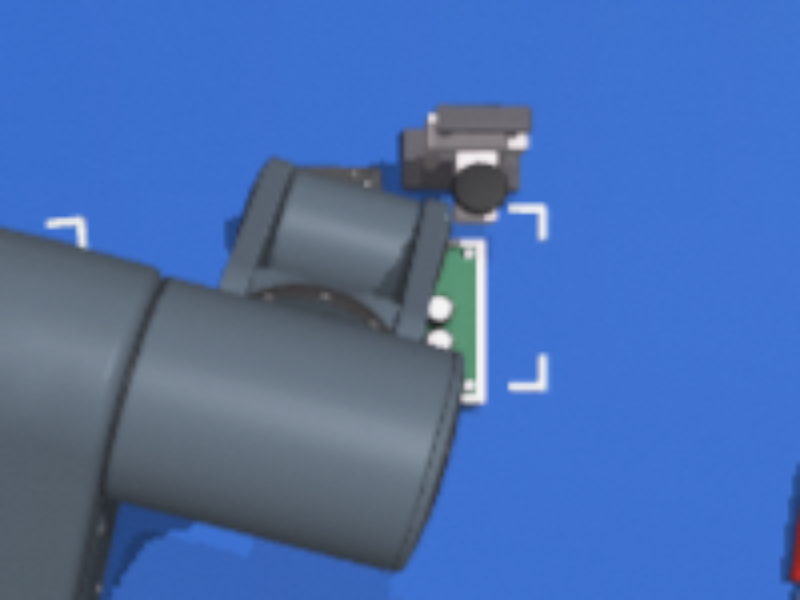

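The remaining slide is about 39 mm in y, and x will then need about +19 mm. The gripper stays clear of the head, so I'll finish the y push, back off and rise.

```bash

python3 -m pendant '[[-0.03,0.001,0,0,0,0,-1],[-0.065,0.002,0,0,0,0,-1],[-0.1,0.002,0,0,0,0,-1],[-0.13,0.003,0,0,0,0,-1],[-0.16,0.004,0,0,0,0,-1],[-0.18,0.004,0,0,0,0,-1],[-0.19,0.004,0,0,0,0,-1],[-0.195,0.004,0,0,0,0,-1]]'| grep -E 'pos|force'
python3 -m pendant '[[0.05,0,0,0,0,0,-1],[0.2,0,0,0,0,0,-1],[0.3,0,-0.2,0,0,0,-1],[0.3,0,-0.4,0,0,0,-1],[0.3,0,-0.6,0,0,0,-1],[0.3,0,-0.6,0,0,0,-1]]'| grep -E 'pos|force'
python3 -c "
from h import *
to(.44,-.1,.2,88.7)"
```

```text
position: [0.5723, -0.0901, 0.085]
force: [0.6, 10.0, 7.0]
grasp_force: 4.7
position: [0.5773, -0.0324, 0.2092]
force: [0.5, 0.4, -0.8]
grasp_force: 0.0
t 7.6 pos [ 0.5773 -0.0324  0.2092] F [ 0.493   0.4162 -0.7535] -> [-0.3548 -0.6786  0.0386] [ 0.0024  0.0039 -0.5007]
```

```bash

python3 -m pendant '[[-0.355,-0.679,0.03,0.002,0.004,-0.5,-1],[-0.355,-0.679,0.03,0.002,0.004,-0.5,-1],[-0.355,-0.679,0.03,0.002,0.004,-0.5,-1],[-0.355,-0.679,0.03,0.002,0.004,-0.5,-1],[-0.355,-0.679,0.03,0.002,0.004,-0.5,-1],[-0.355,-0.679,0.03,0.002,0.004,-0.5,-1],[-0.355,-0.679,0.03,0.002,0.004,-0.5,-1],[-0.355,-0.679,0.03,0.002,0.004,-0.5,-1]]'| grep -E 'pos|force'
python3 -m pendant '[[0,0,0,0,0,-0.12,-1],[0,0,0,0,0,-0.12,-1],[0,0,0,0,0,-0.12,-1],[0,0,0,0,0,-0.12,-1]]'| grep -E 'pos|rot|force'
python3 - <<'E'
from h import *
to(.46,-.157,.15,88.7)
p,d=capture('top');K,T=cam('top');np.savez('top3.npz',p=p)
cv2.imwrite('pics/top3.png',cv2.resize(p[120:220,320:420,::-1],None,fx=6,fy=6,interpolation=cv2.INTER_CUBIC))
h=cv2.cvtColor(p,cv2.COLOR_RGB2HSV);m=(h[...,0]>35)&(h[...,0]<90)&(h[...,1]>60)&(h[...,2]>30);m[:,:300]=0;m[:,420:]=0
print(cv2.minAreaRect(unproj(np.argwhere(m)[:,::-1],.039,K,T)[:,:2].astype(np.float32)))
E
```

```text
position: [0.4362, -0.0995, 0.197]
force: [-0.7, -0.6, -1.2]
grasp_force: 0.0
position: [0.4363, -0.0994, 0.1971]
tcp_rot: [[-0.999, 0.032, -0.008], [0.032, 0.999, 0.006], [0.008, 0.005, -1.0]]
force: [-0.2, -0.2, 0.3]
grasp_force: 0.0
t 8.8 pos [ 0.4363 -0.0994  0.1971] F [-0.2474 -0.1725  0.2544] -> [-0.1294 -0.2854  0.2328] [ 0.0017 -0.0026 -0.0029]
((0.563875675201416, -0.1558641940355301), (0.09258991479873657, 0.11415331810712814), 88.63597869873047)
```

View pics/top3.png

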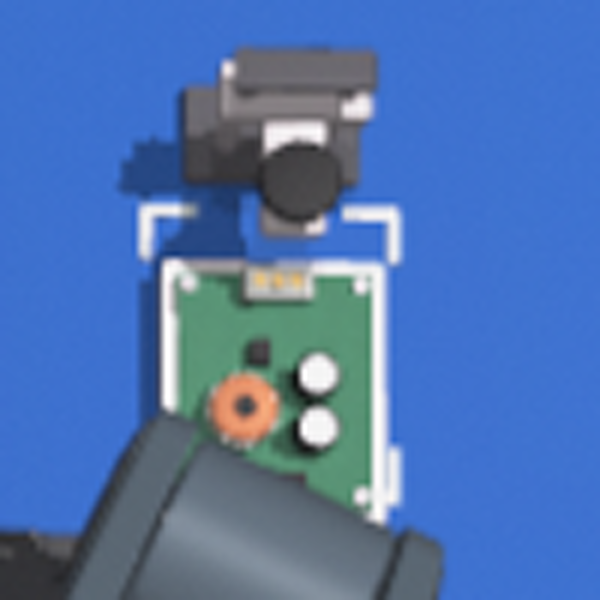

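The module (its board) is centred at (0.564, −0.156), yaw −1.36°, so it is square and in line. The bay centre is about 25 mm further along +x, so next comes the push from the near side.

```bash

python3 -m pendant '[[-0.104,-0.275,0,0.0017,-0.0026,-0.003,-0.6],[-0.104,-0.275,0.2,0.0017,-0.0026,-0.003,-0.6],[-0.104,-0.275,0.4,0.0017,-0.0026,-0.003,-0.6],[-0.104,-0.275,0.568,0.0017,-0.0026,-0.003,-0.6],[-0.104,-0.275,0.568,0.0017,-0.0026,-0.003,-0.6],[-0.104,-0.275,0.568,0.0017,-0.0026,-0.003,-0.6]]'
python3 -c "
from h import *
to(.5135,-.155,.083,88.7)"
```

```text
time_s: 9.45
position: [0.4549, -0.1543, 0.0833]
tcp_rot: [[-1.0, 0.023, -0.0], [0.023, 1.0, 0.001], [0.0, 0.001, -1.0]]
force: [-0.6, 0.4, 0.8]
opening: 0.802
grasp_force: 0.0
t 9.45 pos [ 0.4549 -0.1543  0.0833] F [-0.5888  0.363   0.8431] -> [-0.2932  0.003   0.0013] [ 0.0002 -0.0002 -0.0001]
```

```bash

python3 -m pendant '[[-0.06,0,0,0,0,0,-0.6],[-0.12,0,0,0,0,0,-0.6],[-0.16,0,0,0,0,0,-0.6],[-0.2,0,0,0,0,0,-0.6],[-0.23,0,0,0,0,0,-0.6],[-0.26,0,0,0,0,0,-0.6],[-0.28,0,0,0,0,0,-0.6],[-0.285,0,0,0,0,0,-0.6]]' | grep -E 'pos|force'
python3 -m pendant '[[0.1,0,0,0,0,0,-0.6],[0.3,0,0,0,0,0,-0.6],[0.4,0.2,-0.2,0,0,0,-0.6],[0.4,0.45,-0.4,0,0,0,-0.6],[0.4,0.7,-0.5,0,0,0,-0.6],[0.4,0.9,-0.5,0,0,0,-0.6],[0.4,1,-0.5,0,0,0,-0.6],[0.4,1,-0.5,0,0,0,-0.6]]' | grep -E 'pos|force'
cat > meas.py <<'E'
from h import *
import sys
p,d=capture('top');K,T=cam('top')
cv2.imwrite(sys.argv[1],cv2.resize(p[120:220,320:420,::-1],None,fx=6,fy=6,interpolation=cv2.INTER_CUBIC))
h=cv2.cvtColor(p,cv2.COLOR_RGB2HSV);m=(h[...,0]>35)&(h[...,0]<90)&(h[...,1]>60)&(h[...,2]>30);m[:,:300]=0;m[:,420:]=0
print(cv2.minAreaRect(unproj(np.argwhere(m)[:,::-1],.039,K,T)[:,:2].astype(np.float32)))
for a,pt in blobs(p,(338,150,392,210)):
    w0=unproj(pt,0,K,T)[:,:2]; w=unproj(pt,.035,K,T)[:,:2]; print(a,'z0',w0.mean(0),'z35',w.mean(0),w.min(0),w.max(0))
E
python3 meas.py pics/top4.png
```

```text
position: [0.5095, -0.1541, 0.0845]
force: [-10.2, -1.3, 8.0]
grasp_force: 4.9
position: [0.4369, 0.0498, 0.1852]
force: [-1.0, 0.4, -0.5]
grasp_force: 0.0
((0.5861251354217529, -0.15349309146404266), (0.09274531900882721, 0.1122143492102623), 88.64997100830078)
568.625 z0 [ 0.5868 -0.1619] z35 [ 0.5812 -0.1578] [ 0.5065 -0.2206] [ 0.6606 -0.0897]
4.9375 z0 [ 0.646  -0.1713] z35 [ 0.639  -0.1671] [ 0.6367 -0.172 ] [ 0.6421 -0.163 ]
32.4375 z0 [ 0.6018 -0.1803] z35 [ 0.5959 -0.1758] [ 0.5866 -0.1851] [ 0.6055 -0.1663]
7.5 z0 [ 0.6002 -0.1453] z35 [ 0.5943 -0.1417] [ 0.5892 -0.1521] [ 0.5978 -0.1304]
4.8125 z0 [ 0.5752 -0.1542] z35 [ 0.5699 -0.1503] [ 0.5614 -0.1561] [ 0.5831 -0.1407]
32.875 z0 [ 0.5745 -0.1797] z35 [ 0.5692 -0.1752] [ 0.5594 -0.1844] [ 0.579  -0.1655]
32.9375 z0 [ 0.522  -0.0984] z35 [ 0.518  -0.0959] [ 0.5094 -0.1143] [ 0.5374 -0.086 ]
```

View pics/top4.png

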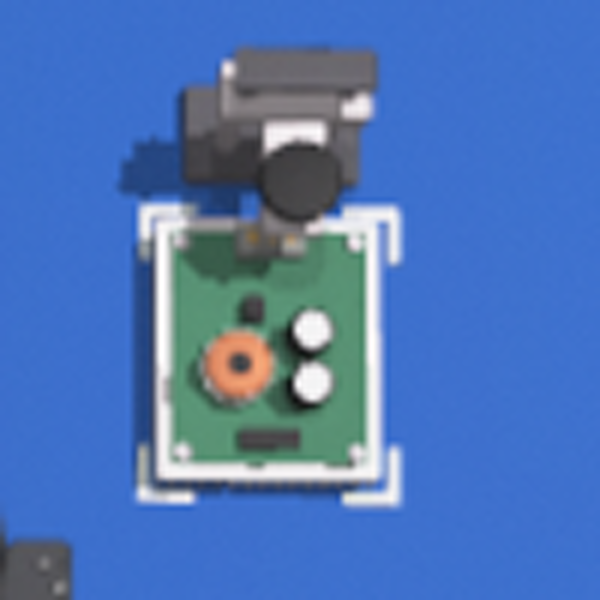

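The module is inside the marks and square. Parallax-corrected, it sits about 3 mm toward +y and 2 mm short in x, so I'll check with rim edges averaged over a few frames before nudging.

```bash
cat > rim.py <<'E'
from h import *
# subpixel edges of the bright rim (blue->white on red channel) in the top view, along straight scan lines
K,T=cam('top'); g=np.mean([capture('top')[0][...,0].astype(float) for _ in range(4)],0)
def edge(v,pos):   # outermost half-height crossing scanning inward
    for i in range(len(v)-1):
        if v[i]<130<=v[i+1]: return pos[i]+(130-v[i])/(v[i+1]-v[i])*(pos[i+1]-pos[i])
L=[];R=[];B=[];F=[]
for r in range(166,192,3):
    c=np.arange(338,365); L.append((edge(g[r,c],c),r)); c=np.arange(392,365,-1); R.append((edge(g[r,c],c),r))
for c in range(352,378,3):
    r=np.arange(212,185,-1); B.append((c,edge(g[r,c],r)))
for c in (348,350,352,354,374,376,378,380):
    pass
ul=unproj(L,.035,K,T);ur=unproj(R,.035,K,T);ub=unproj(B,.035,K,T)
for n,u,a,b in(('left',ul,0,1),('right',ur,0,1),('near',ub,1,0)):
    f=np.polyfit(u[:,a],u[:,b],1); print(n,'mean',u.mean(0)[:2],'slope',f[0],'res',np.std(u[:,b]-np.polyval(f,u[:,a])))
E
python3 rim.py; python3 -c "
from h import *
to(.455,-.157,.083,88.7); to(.572,-.05,.18,-1.3)"
```

```text
left mean [ 0.5858 -0.0966] slope -0.019501914896990907 res 5.004999653030361e-05
right mean [ 0.5843 -0.2097] slope -0.017445885996557647 res 0.00016959761511064946
near mean [ 0.5185 -0.1504] slope -0.052975435053931354 res 0.002607784243807406
t 11.3 pos [0.4371 0.0451 0.1836] F [ 0.2347 -0.2035 -0.4136] -> [-0.112  -1.0078  0.5037] [-0.0002  0.0007 -0.0002]
t 11.3 pos [0.4371 0.0451 0.1836] F [ 0.2347 -0.2035 -0.4136] -> [-0.6853 -0.4596  0.0195] [0.0004 0.0007 0.4998]
```

```bash

python3 -m pendant '[[-0.1,-0.25,0,0,0,0,-0.6],[-0.11,-0.5,0,0,0,0,-0.6],[-0.11,-0.75,0,0,0,0,-0.6],[-0.11,-1,0,0,0,0,-0.6],[-0.11,-1,0.2,0,0,0,-0.6],[-0.11,-1,0.4,0,0,0,-0.6],[-0.11,-1,0.5,0,0,0,-0.6],[-0.11,-1,0.5,0,0,0,-0.6]]' | grep -E 'pos|force'
python3 -m pendant '[[-0.1,0,0,0,0,0,-0.6],[-0.18,0,0,0,0,0,-0.6],[-0.23,0,0,0,0,0,-0.6],[-0.26,0,0,0,0,0,-0.6],[-0.275,0,0,0,0,0,-0.6],[-0.285,0,0,0,0,0,-0.6],[-0.29,0,0,0,0,0,-0.6],[-0.29,0,0,0,0,0,-0.6]]' | grep -E 'pos|force'
python3 -c "
from h import *
to(.5125,-.155,.083,88.7)"
```

```text
position: [0.4524, -0.1554, 0.0808]
force: [-1.0, 0.7, -0.9]
grasp_force: 0.0
position: [0.5097, -0.1551, 0.0836]
force: [-4.8, -1.9, 3.2]
grasp_force: 2.5
t 12.9 pos [ 0.5097 -0.1551  0.0836] F [-4.8335 -1.9082  3.16  ] -> [-0.014   0.0009  0.0028] [ 0.0005 -0.0013  0.0003]
```

Just in contact. I'll push 3 mm more, back off, then go round to the +y side.

```bash

python3 -m pendant '[[-0.006,0,0,0,0,0,-0.6],[-0.012,0,0,0,0,0,-0.6],[-0.018,0,0,0,0,0,-0.6],[-0.018,0,0,0,0,0,-0.6]]' | grep -E 'pos|force'
python3 -m pendant '[[0.1,0,0,0,0,0,-0.6],[0.3,0,0,0,0,0,-0.8],[0.35,0.2,-0.2,0,0,0,-1],[0.35,0.45,-0.4,0,0,0,-1],[0.35,0.7,-0.5,0,0,0,-1],[0.35,0.9,-0.5,0,0,0,-1],[0.35,1,-0.5,0,0,0,-1],[0.35,1,-0.5,0,0,0,-1]]' | grep -E 'pos|force'
python3 meas.py pics/top5.png | head -1; python3 rim.py
python3 -c "
from h import *
to(.572,-.03,.18,-1.3)"
```

```text
position: [0.512, -0.1546, 0.0835]
force: [-8.1, -1.2, 5.5]
grasp_force: 3.6
position: [0.4491, 0.0492, 0.1842]
force: [0.1, -0.2, -0.6]
grasp_force: 0.0
((0.5881449580192566, -0.1519087702035904), (0.09532219916582108, 0.11492540687322617), 88.21586608886719)
left mean [ 0.5858 -0.0964] slope -0.01974414924924894 res 4.9969001848867585e-05
right mean [ 0.5843 -0.209 ] slope -0.020622894628102715 res 0.0002560354738575056
near mean [ 0.5209 -0.1505] slope -0.070501799952349 res 0.00333905957145699
t 14.35 pos [0.4502 0.0447 0.1832] F [0.2277 0.2468 0.8072] -> [-0.6177 -0.359   0.0168] [0.0002 0.0003 0.4997]
```

```bash

python3 -m pendant '[[-0.618,-0.3,0.017,0,0,0.48,-1],[-0.618,-0.3,0.017,0,0,0.48,-1],[-0.618,-0.3,0.017,0,0,0.48,-1],[-0.618,-0.3,0.017,0,0,0.48,-1],[-0.618,-0.3,0.017,0,0,0.48,-1],[-0.618,-0.3,0.017,0,0,0.48,-1],[-0.618,-0.3,0.017,0,0,0.48,-1],[-0.618,-0.3,0.017,0,0,0.48,-1]]' | grep -E 'pos|force'
python3 -m pendant '[[0,0,0,0,0,0.12,-1],[0,0,0,0,0,0.12,-1],[0,0,0,0,0,0.12,-1]]' | grep -E 'pos|force'
python3 -c "
from h import *
to(.572,-.06,.083,-1.3)"
```

```text
position: [0.5721, -0.0188, 0.1795]
force: [-0.1, 0.4, -0.8]
grasp_force: 0.0
position: [0.5721, -0.0188, 0.1796]
force: [-0.3, 0.4, 0.1]
grasp_force: 0.0
t 15.45 pos [ 0.5721 -0.0188  0.1796] F [-0.3019  0.4215  0.1317] -> [-0.206   0.0066  0.483 ] [ 0.0001  0.     -0.0041]
```

```bash

python3 -m pendant '[[0,0.004,0.2,0,0,-0.004,-1],[0,0.004,0.4,0,0,-0.004,-1],[0,0.004,0.48,0,0,-0.004,-1],[-0.1,0.006,0.48,0,0,-0.004,-1],[-0.2,0.007,0.48,0,0,-0.004,-1],[-0.25,0.007,0.48,0,0,-0.004,-1],[-0.27,0.007,0.48,0,0,-0.004,-1],[-0.27,0.007,0.48,0,0,-0.004,-1]]' | grep -E 'pos|force'
python3 -c "
from h import *
to(.572,-.0907,.083,-1.3)"
```

```text
position: [0.5723, -0.072, 0.0842]
force: [0.2, 0.5, 0.7]
grasp_force: 0.0
t 16.25 pos [ 0.5723 -0.072   0.0842] F [0.1597 0.5142 0.6881] -> [-0.0934  0.0004  0.0063] [0.0004 0.     0.0016]
```

```bash

python3 -m pendant '[[-0.03,0,0,0,0,0,-1],[-0.05,0,0,0,0,0,-1],[-0.065,0,0,0,0,0,-1],[-0.078,0,0,0,0,0,-1],[-0.088,0,0,0,0,0,-1],[-0.094,0,0,0,0,0,-1],[-0.096,0,0,0,0,0,-1],[-0.096,0,0,0,0,0,-1]]' | grep -E 'pos|force'
python3 -c "
from h import *
to(.572,-.0907,.083,-1.3)"
python3 -m pendant '[[0.05,0,0,0,0,0,-1],[0.15,0,0,0,0,0,-1],[0.3,0,0,0,0,0,-1],[0.4,0,-0.2,0,0,0,-1],[0.6,-0.2,-0.45,0,0,0,-1],[0.7,-0.4,-0.7,0,0,0,-1],[0.7,-0.6,-0.8,0,0,0,-1],[0.7,-0.6,-0.8,0,0,0,-1]]' | grep -E 'pos|force'
python3 meas.py pics/top5.png | head -1; python3 rim.py
```

```text
position: [0.5721, -0.0896, 0.0844]
force: [-0.1, 4.0, 1.1]
grasp_force: 2.4
t 17.05 pos [ 0.5721 -0.0896  0.0844] F [-0.0725  4.0257  1.0768] -> [-0.0054 -0.0005  0.0068] [ 0.0004 -0.0001  0.0023]
position: [0.4514, 0.0526, 0.2455]
force: [0.7, 0.2, 0.2]
grasp_force: 0.0
((0.587716281414032, -0.15502838790416718), (0.09574005007743835, 0.11492172628641129), 88.64996337890625)
left mean [ 0.5858 -0.0984] slope -0.028685856585613557 res 0.00015918802712075434
right mean [ 0.5842 -0.2113] slope -0.03213118897379867 res 8.594058291904325e-06
near mean [ 0.52   -0.1504] slope -0.054775028863808375 res 0.00323822720026494
```

View pics/top5.png

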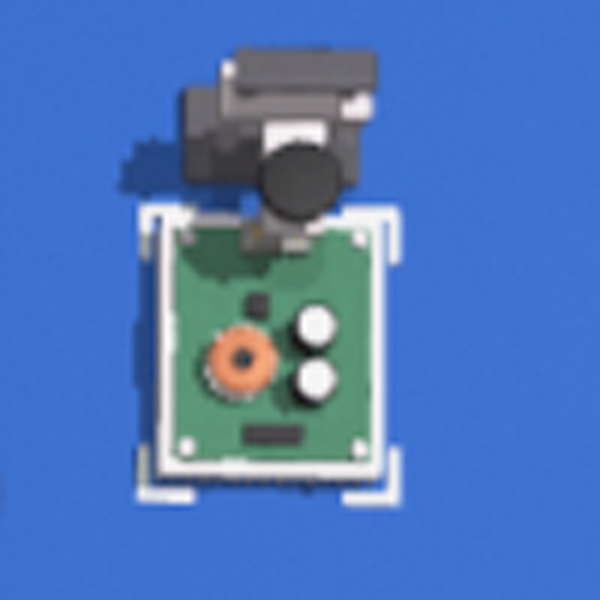

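Now about 1.8 mm off in y and 1 mm in x, and square. One small nudge in y will finish it.

```bash
python3 -c "
from h import *
to(.574,-.04,.083,-1.3)"
```

```text
t 18.1 pos [0.4549 0.0514 0.2441] F [ 0.8599 -0.4234  0.4969] -> [-0.4467  0.5999  0.8081] [0.001  0.0004 0.0023]
```

```bash

python3 -m pendant '[[-0.15,0.2,0,0,0,0.002,-1],[-0.3,0.4,0.1,0,0,0.002,-1],[-0.44,0.59,0.2,0,0,0.002,-1],[-0.445,0.6,0.45,0,0,0.002,-1],[-0.445,0.6,0.7,0,0,0.002,-1],[-0.445,0.6,0.808,0,0,0.002,-1],[-0.5,0.6,0.808,0,0,0.002,-1],[-0.6,0.6,0.808,0,0,0.002,-1]]' | grep -E 'pos|force'
python3 -c "
from h import *
to(.574,-.0915,.083,-1.3)"
```

```text
position: [0.5726, -0.0705, 0.081]
force: [0.5, 0.4, 0.8]
grasp_force: 0.0
t 18.9 pos [ 0.5726 -0.0705  0.081 ] F [0.4893 0.4453 0.77  ] -> [-0.1049  0.0093 -0.01  ] [-0.0003 -0.0001  0.0007]
```

```bash

python3 -m pendant '[[-0.03,0,-0.01,0,0,0,-1],[-0.05,0,-0.01,0,0,0,-1],[-0.07,0,-0.01,0,0,0,-1],[-0.085,0,-0.01,0,0,0,-1],[-0.095,0,-0.01,0,0,0,-1],[-0.103,0,-0.01,0,0,0,-1],[-0.108,0,-0.01,0,0,0,-1],[-0.108,0,-0.01,0,0,0,-1]]' | grep -E 'pos|force'
python3 -m pendant '[[0.05,0,0,0,0,0,-1],[0.15,0,0,0,0,0,-1],[0.3,0,0,0,0,0,-1],[0.4,0,-0.2,0,0,0,-1],[0.6,-0.2,-0.45,0,0,0,-1],[0.7,-0.4,-0.7,0,0,0,-1],[0.7,-0.6,-0.8,0,0,0,0],[0.7,-0.6,-0.8,0,0,0,1]]' | grep -E 'pos|force'
python3 meas.py pics/top6.png | head -1; python3 rim.py; python3 - <<'E'
from h import *
p=cv2.imread('pics/top6.png')
print([ (r['extent'],r['conf']) for r in look_for('head_cap','top')])
to(.49,-.1,.27,-1.3)
E
```

```text
position: [0.5722, -0.0905, 0.0851]
force: [0.8, 3.3, 2.8]
grasp_force: 2.4
position: [0.452, 0.0523, 0.2459]
force: [-0.1, -0.3, 0.3]
grasp_force: 0.0
((0.5869694948196411, -0.15612392127513885), (0.09502780437469482, 0.11408964544534683), 86.81722259521484)
left mean [ 0.5858 -0.0993] slope -0.0353281082584266 res 0.0002179943537241715
right mean [ 0.5842 -0.2122] slope -0.03200694060313073 res 8.277581189619345e-06
near mean [ 0.5199 -0.1504] slope -0.051686191905454246 res 0.0032471146213131213
[([356.2, 131.8, 380.7, 160.6], 0.96)]
t 20.8 pos [0.4558 0.0507 0.2441] F [-0.3948  0.0867  0.0577] -> [-0.7494  0.1876 -0.1286] [0.0007 0.0002 0.0002]
```

Now about 1 mm in y, 2 mm in x and 1° from the bay, which is good. Next I'll press the cap with closed fingers.

```bash

python3 -m pendant '[[-0.25,0.2,-0.1,0,0,0,1],[-0.5,0.4,-0.1,0,0,0,1],[-0.75,0.6,-0.1,0,0,0,1],[-0.9,0.8,-0.1,0,0,0,1],[-1,0.94,-0.1,0,0,0,1],[-1,0.94,-0.1,0,0,0,1],[-1,0.94,-0.1,0,0,0,1]]' 
python3 -c "
from h import *
K,T=cam('top'); print(unproj([[370-.4,150-.4],[368.5,146]],.14,K,T))
to(.649,-.158,.22,-1.3)"
```

```text
time_s: 21.5
position: [0.6419, -0.1577, 0.2626]
tcp_rot: [[0.026, 1.0, 0.003], [1.0, -0.026, -0.002], [-0.002, 0.003, -1.0]]
force: [-0.5, 0.3, -0.2]
opening: 0.03
grasp_force: 0.0
[[ 0.6478 -0.1582  0.14  ]
 [ 0.6581 -0.1554  0.14  ]]
t 21.5 pos [ 0.6419 -0.1577  0.2626] F [-0.4763  0.2574 -0.1864] -> [-0.0002  0.035   0.2131] [ 0.0011  0.0006 -0.0009]
```

```bash

python3 -m pendant '[[0,0.033,0.1,0.001,0,-0.001,1],[0,0.033,0.2,0.001,0,-0.001,1],[0,0.033,0.25,0.001,0,-0.001,1],[0,0.033,0.29,0.001,0,-0.001,1],[0,0.033,0.33,0.001,0,-0.001,1],[0,0.033,0.37,0.001,0,-0.001,1],[0,0.033,0.4,0.001,0,-0.001,1],[0,0.033,0.42,0.001,0,-0.001,1]]' | grep -E 'pos|force'
python3 -m pendant '[[0,0,0.008,0,0,0,1],[0,0,0.016,0,0,0,1],[0,0,0.016,0,0,0,1]]' | grep -E 'pos|force'
```

```text
position: [0.6449, -0.1531, 0.1806]
force: [-3.3, 0.4, 4.9]
grasp_force: 2.0
position: [0.6458, -0.1537, 0.1775]
force: [0.1, -0.1, -0.5]
grasp_force: 0.0
```

```bash

python3 -m pendant '[[0,0,0.01,0,0,0,1],[0,0,0.02,0,0,0,1],[0,0,0.02,0,0,0,1]]' | grep -E 'pos|force'
python3 -m pendant '[[0,0,0.01,0,0,0,1],[0,0,0.02,0,0,0,1],[0,0,0.02,0,0,0,1]]' | grep -E 'pos|force'
```

```text
position: [0.646, -0.1538, 0.1751]
force: [-2.5, 0.8, 8.0]
grasp_force: 3.9
position: [0.646, -0.1538, 0.1749]
force: [-6.5, 2.8, 24.0]
grasp_force: 12.3
```

The head is at its stop (24 N, no further travel at z = 0.175). I'll release and check.

```bash

python3 -m pendant '[[0,0,-0.03,0,0,0,1],[0,0,-0.15,0,0,0,1],[0,0,-0.35,0,0,0,1],[0.25,-0.2,-0.45,0,0,0,1],[0.5,-0.4,-0.45,0,0,0,1],[0.75,-0.6,-0.45,0,0,0,1],[1,-0.8,-0.45,0,0,0,1],[1,-0.8,-0.45,0,0,0,1]]' | grep -E 'pos|force'
python3 meas.py pics/top7.png | head -1; python3 rim.py
python3 - <<'E'
from h import *
a=cv2.imread('pics/top7.png')
p,d=capture('side'); b=cv2.resize(p[160:285,300:425,::-1],(400,400),interpolation=cv2.INTER_CUBIC)
cv2.imwrite('pics/fin.png',np.hstack([cv2.resize(a,(400,400)),b]))
print(readout.read_state()['time_s'])
E
```

```text
position: [0.4936, 0.0439, 0.2597]
force: [0.5, -0.0, 0.3]
grasp_force: 0.0
((0.5869694948196411, -0.15612392127513885), (0.09502780437469482, 0.11408964544534683), 86.81722259521484)
left mean [ 0.5858 -0.0993] slope -0.035267972812630645 res 0.00021312578234794602
right mean [ 0.5842 -0.2122] slope -0.032251134109924716 res 1.2220484721221823e-05
near mean [ 0.5199 -0.1504] slope -0.051757193023518715 res 0.003243250144645648
24.3
```

View pics/fin.png

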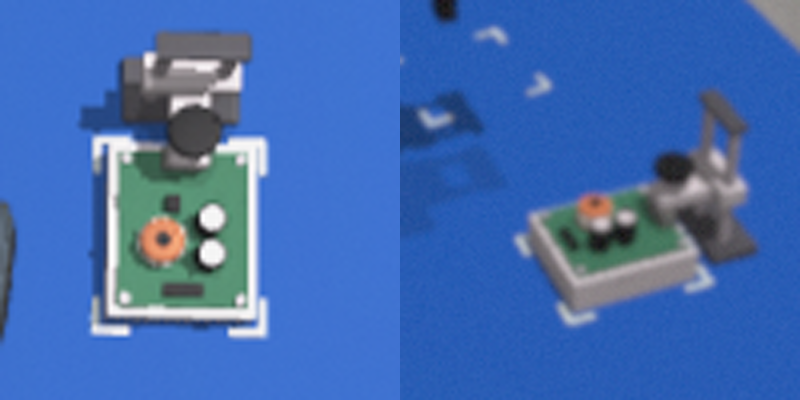

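The module stands inside its four marks in both views (left crop x 105–257, y 140–318), with the terminal under the lowered head and the arm clear.

```bash
python3 -c "
from rig import bot
print(bot.hand_in())"
```

```text
the job is handed in; nothing more can be done
None
```

The module was slid into the test position, about 1 mm off in y, 2 mm in x and roughly 1° from square by the top camera, then the contact head was pressed to its stop and released, and the job was handed in at about 24 s with the arm clear.

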